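# Load the bonding holder and hold the tile flush with a spacer

## Task

Slide the black carrier tray, with the metal tile lying on it, fully home into the slotted holder. Then take the parallel-sided spacer (not the wedge) from the stand, lower it upright to the tray floor in the gap between the tile and the tray's cross rail, where the stop block leaves that gap wide enough, and with the spacer push the tile flush against the holder's fence. Finish still gripping the spacer and pressing the tile against the fence with a light push of about 10 N, fingers off the tile; leave the wedge and the pen and hex key where they are.

Things in the scene. Friction and masses are not known exactly. Their poses are not given: they have to be found in the camera images.
- holder: Aluminium holder fixed on the green mat (2.4 mm thick), without a floor. Origin on the mat; +x is the direction in which the tray slides in, z up. Side walls 16 mm high, x = -40 to +50 mm, inner faces at y = +-64 mm; dark lips 12 to 17 mm up reach in to y = +-56 mm. Flared guides continue the walls at the mouth to about x = -67 mm, there about 145 mm apart.
- holder_fence (a point): Centre of the fence face of the holder, at mat level, 50 mm along +x from the holder's origin. The fence is 160 mm wide, 34 mm high and stops both tray and tile.
- tray: Loose black tray on the green mat, 0.4 kg, floor 5 mm thick, 120 mm wide. Origin on its underside, x toward the holder: leading edge at x = +50 mm (no lip), rear edge at -92 mm. Fully home, its origin and axes coincide with the holder's. Side curbs with inner faces at y = +-50 mm, top 15 mm above the mat.
- tray_tab (a point): Middle of the top edge of the tray's upright tab, to slide it by: at x = -84 mm in the tray frame, 10 mm thick along x, 44 mm along y, top 52 mm above the mat.
- tray_rail (a point): Middle of the face of the tray's cross rail that looks at the tile, at the tray floor: x = -36 mm in the tray frame, 5 mm up. The rail runs along y, is 8 mm thick (to x = -44 mm), and its top is 20 mm above the mat. A spacer pushed beside the stop block, nearer the tile's middle than its side, keeps the tile from turning.
- stop_block (a joint): y in m of the aluminium stop block's centre in the tray frame (-0.031 to 0.031), held by 6 N of friction. It is 24 mm long in y and fills x = -36 to -20 mm before the cross rail, top 20 mm above the mat: there the gap to the tile is too narrow for the spacer. Between its ends and the curbs (y = +-50 mm) the gap is wide; at least one side has 38 mm of it.
- tile: Plain aluminium tile, 60 mm along x, 92 mm along y, 16 mm thick, 0.22 kg, loose on the tray floor (top 21 mm above the mat). Origin at the centre of its underside, x toward the fence. At the start 18 to 21 mm lie between its rear edge and the cross rail (2 to 5 mm at the stop block). Flush with the fence, its origin is at x = +20 mm in the holder frame.
- spacer: White plastic spacer, a parallel upright block 12 mm thick along x, 22 mm wide along y, 75 mm tall, 0.04 kg, a dark hole mark near the top. Origin at the centre of its foot, z up. It stands in one of the stand's two slots, its foot 6 mm above the bench.
- wedge: White plastic wedge, 12 mm thick along x; 22 mm wide along y up to 24 mm height, then tapering in width to about 10 mm at the top, 75 mm tall; stands in the stand's other slot. Origin at the centre of its foot. A bystander.
- stand: Grey stand fixed on the bench, 50 mm along x, 100 mm along y, 20 mm high, with two slots (15 x 25 mm, 14 mm deep) at y = +-25 mm. Origin at the centre of its underside.
- pen: Blue marker pen (136 mm long, 12 mm thick) lying on the bench. Origin at the centre of its underside. A bystander.
- hexkey: Steel hex key (94 x 32 mm, 7 mm thick) lying on the bench. Origin at the centre of its underside. A bystander.
Mind the look-alikes: they are no part of the job. Leave any purple look-alike of the spacer alone.

How it is judged:
On the way, in this order (a step that is already met when the one before it is completed fails the run):
1. the tray, with the tile on it, is fully home in the holder (x of tray in the frame of holder above -0.004 m and angle between the x axis of tray and the x axis of holder, either way round below 0.06 rad and z of tile in the frame of tray below 0.009 m), for 0.2 s.
2. the spacer stands upright in the gap between tile and cross rail, its foot near the tray floor (x of tray in the frame of holder above -0.004 m and angle between the x axis of tray and the x axis of holder, either way round below 0.06 rad and z of spacer in the frame of tray between 0 and 0.012 m and x of spacer in the frame of tray between -0.032 and -0.008 m and y of spacer in the frame of tray between -0.045 and 0.045 m and angle between spacer's own z axis and vertical below 0.2 rad), for 0.2 s.
At the end, for the whole second after the job is handed in: Tray home (4 mm); spacer upright (0.2 rad) in the gap between tile and cross rail, foot within 7 mm of the tray floor, still gripped; tile on the tray, flush with the fence (2.5 mm, 0.035 rad), pressed on it by the spacer with 2 to 30 N; fingers off the tile; all at rest (all of step 2 and x of tile in the frame of holder above 0.0175 m and angle between the x axis of tile and the x axis of holder, either way round below 0.035 rad and z of tile in the frame of tray below 0.009 m and contact force between tile and holder between 2 and 30 N and contact force between spacer and tile above 2 N and contact force between the fingers and spacer above 2 N and contact force between the fingers and tile below 0.5 N and linear speed of tile below 0.01 m/s and linear speed of spacer below 0.02 m/s); the arm keeps its last pose, push and grip.
It fails at once if the wedge is moved more than 30 mm (distance of wedge from where it was at the start of the episode above 0.03 m).
It fails at once if the pen or the hex key is moved more than 30 mm (distance of any of pen, hexkey from where it was at the start of the episode above 0.03 m).
It also fails if it takes over 64 s, if anything falls off the work surface, if the arm or the gripper's body presses on something with over 40 N, if the wrist force passes 120 N, or if a joint passes its speed limit or range.

## Robot

A 6-joint arm with a two-finger parallel gripper is mounted at the origin on a cart in front of the work surface, level with it; the furniture and walls round the work are solid. World frame = base frame: x ahead of the robot, y to its left, z up, the work surface at z = 0. Lengths are in m, angles in rad, forces in N, time in s.
With the tool pointing down it reaches from about 0.35 to 0.85 m from the base axis. Payload 8.1 kg.
Tool frame: the origin (TCP) lies on the centre line of the jaws, within the pads' length; the fingertips stand 17 mm ahead of it and the grasp point (between the pads) lies 2 mm behind it; z points along the fingers, y is the line along which they close (so a half turn about z gives the same grasp; the last joint's range is limited). The gripper opens to 93 mm and grips with 3 to 60 N. Pads are 15 mm wide; open, the fingers measure 128 mm over their backs; the gripper's body (75 mm by 188 mm) begins 65 mm behind the grasp point.
Start: joints at [-1.249, 0.13, 1.488, -0, 1.523, -0.085], TCP at [0.237, -0.551, 0.236] pointing down, gripper open.
Joint ranges: [-2.96, 2.96], [-0.89, 2.26], [0.02, 2.5], [-1.34, 4.48], [0, 2.73], [-2.66, 2.66]. Speed limits (rad/s): [2.39, 2.39, 2.79, 3.14, 3.14, 3.14].

## Interface

Orientations are given as a rotation vector (axis times angle).
In Python, from plant import status, eyes, robot gives the robot as it stands. The module is installed in compiled form; this text tells all that it offers.
- The arm moves only by the tool servo_tool, never from a script. Its argument "plan" is text: rows parted by semicolons, each of 4 numbers parted by spaces: the shift along the tool's x, y, z in m, then the turn about the tool's z in degrees. A call has 1 to 12 rows; each row is the pose to reach, as a shift and turn from the pose commanded when the call began, along the tool's axes at that moment; what a row does not reach only later rows make up. A row lasts 1/12 s, in which the tool goes at most 41.7 mm and 7.16 degrees, less where a joint would pass 70% of its speed; a pose out of reach is approached as far as the arm can. A call with a gripper value outside its range is refused whole. "grip" is the closure, from -1 (fully open) to 1 (shut), set as the call begins (left out, the last holds). The fingers move at their own pace and stop on an object; "grip_force" is the grip in N (left out, the last holds). Time passes only in rows, so rows that repeat a pose let the fingers close. It gives the time, the measured TCP pose, the force, the opening and the grip force at its end, in the units of the state.
- status.read_state(): the state, without advancing time (a new reading comes with each control period).
- eyes.read_camera(name): name is "scene" or "top"; returns a dict with "image" (400x640x3 uint8, blue, green, red), "fovy" (degrees; the focal length in pixels is half the picture's height over the tangent of half this angle, whatever the lens; pixels are square), "cx", "cy" (the principal point, pixels), "world_from_camera" (4x4, takes a point from camera to world coordinates). Camera axes: x right, y down, z forward; pixel columns grow to the right and rows downward; lengths in m; the calibration is good to about 2 mm. A picture is of the moment at which its call begins. There is no depth.
- robot.close_job(): hands the job in; it is judged then, once.
The state is a dict: "t": time; "q": joint angles; "dq": joint speeds; "joint_torque": joint torques, N m; "tool_pos": TCP position; "orientation": TCP orientation; "force": force on the tool from outside, world axes, zero at the start; "wrist_torque": the same for the moment, N m; "opening": finger opening in m; "gripper_force": force on a finger pad.
Only numpy, scipy, OpenCV 4.12 (cv2) and the standard library are available. Lean on these libraries where they do the work, as an engineer would, in place of code of your own. Each camera call takes 0.05 s, during which the arm holds its last target. There are 200 camera calls.

## Working session

There is one attempt and no reset: what is moved stays moved. The work goes in short steps, Python scripts to look and compute and a tool call to move; the robot and the scene stay as the last step left them, time stands still between calls to the robot, and variables do not carry over. Pictures are saved under pics/ and viewed, at most 10 in all, crops included, and the job is handed in when it is done.

Besides the shell and the picture viewer there is one more tool, called after "Emit:" by a JSON object that holds its "name" and its "arguments". servo_tool: Moves the arm, as the interface text tells. Its arguments: {"type":"object","properties":{"plan":{"type":"string"},"grip":{"type":"number"},"grip_force":{"type":"number"}},"required":["plan"]}

```bash
mkdir -p pics
cat > h.py <<'E'
import numpy as np, cv2
from scipy.spatial.transform import Rotation as R
from plant import status, eyes, robot
def cam(n):
    c=eyes.read_camera(n); c['f']=200/np.tan(np.radians(c['fovy'])/2); return c
def ray(c,uv,z):
    T=c['world_from_camera']; d=T[:3,:3]@np.array([(uv[0]-c['cx'])/c['f'],(uv[1]-c['cy'])/c['f'],1]); o=T[:3,3]
    return o+d*(z-o[2])/d[2]
def proj(c,p):
    T=c['world_from_camera']; q=T[:3,:3].T@(np.array(p)-T[:3,3]); return q[:2]/q[2]*c['f']+[c['cx'],c['cy']]
E
python3 - <<'E'
from h import *
for n in('top','scene'):
    c=cam(n); cv2.imwrite(f'pics/{n}0.png',c['image']); print(n,c['f'],c['cx'],c['cy'],c['image'].shape,np.round(c['world_from_camera'],3).tolist())
s=status.read_state();print(s['tool_pos'],s['orientation'],s['opening'],s['t'])
print(R.from_rotvec(s['orientation']).as_matrix().round(3))
E
```

```text
top 462.4114208183938 313.0442778992308 202.42140249183015 (400, 640, 3) [[0.015, -0.993, 0.114, 0.41], [-1.0, -0.016, -0.013, -0.107], [0.015, -0.114, -0.993, 1.258], [0.0, 0.0, 0.0, 1.0]]
scene 496.44300543864534 318.42831757150054 199.02076976275922 (400, 640, 3) [[-0.481, -0.376, 0.792, -0.511], [-0.877, 0.194, -0.44, 0.479], [0.012, -0.906, -0.423, 0.636], [0.0, 0.0, 0.0, 1.0]]
[ 0.23727411 -0.55057865  0.23472097] [-3.07526668e+00 -6.34238841e-01  2.78810677e-04] 0.09290203376637697 0.1
[[ 0.918  0.396 -0.   ]
 [ 0.396 -0.918  0.002]
 [ 0.    -0.002 -1.   ]]
```

View pics/top0.png

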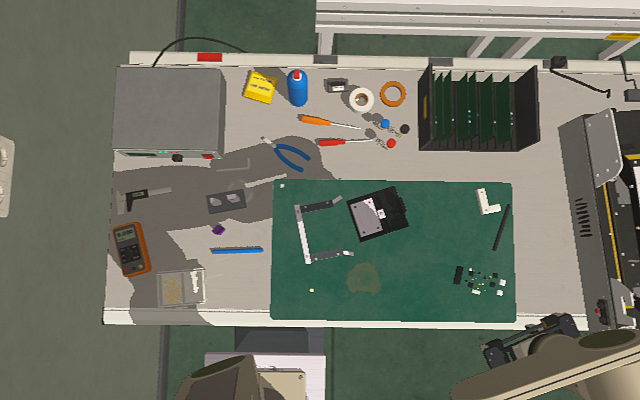

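View pics/scene0.png

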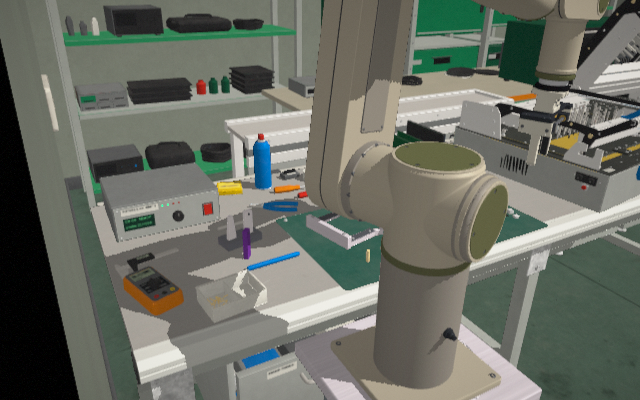

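The top view shows the holder at about (320,230) with its fence on the left at (303,235). The tray is at (378,214), the stand at (238,200), the purple look-alike at (218,230), the pen at (237,250) and the hex key at about (235,163). In the scene view, two white uprights stand on the stand at about (230,225) and (250,220), and the purple one is at (247,243). Next I'll take close crops.

Run:
```python
import cv2,numpy as np
t=cv2.imread('pics/top0.png');s=cv2.imread('pics/scene0.png')
u=lambda i,k:cv2.resize(i,None,fx=k,fy=k,interpolation=cv2.INTER_CUBIC)
cv2.imwrite('pics/c1.png',u(t[180:272,290:415],6))
a=u(t[170:235,200:280],5);b=u(s[195:265,205:285],5)
cv2.imwrite('pics/c2.png',np.hstack([a[:325],b[:325]]))
```

```text
(no output)
```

View pics/c1.png

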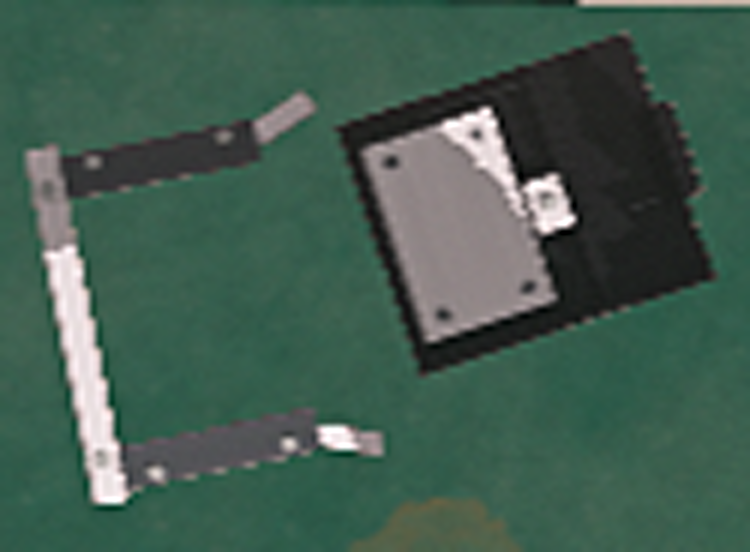

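View pics/c2.png

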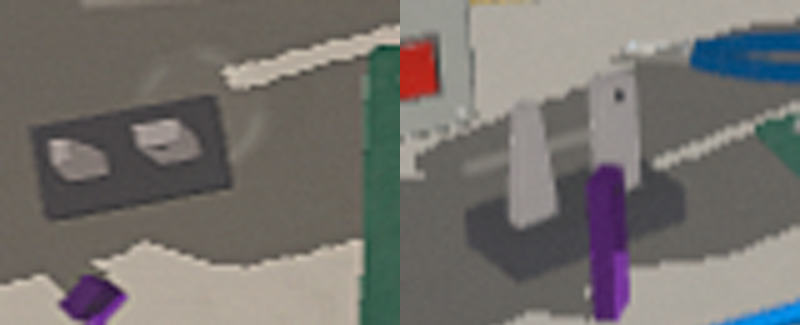

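The crops show the candidates for the spacer:
- The white piece at top (233,198), scene (248,220), has the dark hole and parallel sides. This is the spacer.
- The white piece at top (215,201), scene (231,228), tapers, so it is the wedge.
- The purple piece at top (218,230) and the tan peg near (311,290) are not part of the job.

The stop block is at top (382,214). Now I'll measure.

```bash
cat > m.py <<'E'
from h import *
M=0.0024
def rect(c,mask,z):
    """largest contour -> world points on plane z -> min area rect (mm-scaled)"""
    cs,_=cv2.findContours(mask,cv2.RETR_EXTERNAL,cv2.CHAIN_APPROX_NONE)
    k=max(cs,key=cv2.contourArea).reshape(-1,2).astype(float)
    w=np.array([ray(c,p,z)[:2] for p in k])
    return cv2.minAreaRect((w*1000).astype(np.float32)),cv2.boxPoints(cv2.minAreaRect((w*1000).astype(np.float32))),len(cs)
def roi(m,u0,u1,v0,v1):
    o=np.zeros_like(m);o[v0:v1,u0:u1]=m[v0:v1,u0:u1];return o
E
python3 - <<'E'
from m import *
c=cam('top');im=c['image'];hsv=cv2.cvtColor(im,cv2.COLOR_BGR2HSV)
H,S,V=cv2.split(hsv)
green=((H>60)&(H<95)&(S>90)).astype(np.uint8)*255
fg=255-green
def show(n,m,z):
    r,b,k=rect(c,m,z);print(n,np.round(r[0],1),np.round(r[1],1),round(r[2],1),b.round(0).tolist())
print('samples tray,tile,lip,green,stand,spacer',[hsv[v,u].tolist() for u,v in[(400,215),(365,225),(318,208),(340,240),(225,209),(233,198)]])
show('tray outline',roi(fg,344,415,183,245),M+.010)
ng=roi(fg,344,415,183,245)
show('tile',roi((V>95).astype(np.uint8)*255,348,392,195,240),M+.021)
lip=((V<105)&(S<90)).astype(np.uint8)*255
show('lipU',roi(lip,301,334,199,214),M+.017)
show('lipL',roi(lip,311,343,247,263),M+.017)
show('fence',roi(((V>110)&(S<90)).astype(np.uint8)*255,292,313,203,266),M+.034)
show('stand',roi(((V<85)).astype(np.uint8)*255,203,250,186,216),.020)
w=((V>120)).astype(np.uint8)*255
for n,a in(('wedge',(207,224,194,210)),('spacer',(225,243,190,206))): show(n,roi(w,*a),.081)
E
```

```text
samples tray,tile,lip,green,stand,spacer [[40, 23, 33], [177, 18, 144], [120, 14, 55], [77, 108, 92], [165, 14, 74], [8, 27, 141]]
tray outline [ 539.1 -297.4] [142.8 152.1] 19.1 [[447.0, -249.0], [497.0, -393.0], [631.0, -346.0], [582.0, -202.0]]
tile [ 518.6 -275.1] [91.6 80.3] 18.7 [[462.0, -252.0], [488.0, -328.0], [575.0, -298.0], [549.0, -222.0]]
lipU [ 543.  -133.5] [20.2 88.8] 12.3 [[524.0, -92.0], [543.0, -179.0], [562.0, -175.0], [543.0, -88.0]]
lipL [ 415.1 -161.6] [19.2 87.3] 12.1 [[397.0, -121.0], [415.0, -206.0], [434.0, -202.0], [415.0, -117.0]]
fence [467.8 -97.6] [158.7  19. ] 12.3 [[388.0, -105.0], [392.0, -124.0], [547.0, -90.0], [543.0, -71.0]]
stand [552.3 110.5] [ 52.5 101.5] 11.4 [[517.0, 155.0], [537.0, 56.0], [588.0, 66.0], [568.0, 165.0]]
wedge [544.  127.7] [18.  25.8] 0.9 [[535.0, 140.0], [535.0, 115.0], [553.0, 115.0], [553.0, 141.0]]
spacer [555.   84.7] [18.1 30.9] 0.9 [[546.0, 100.0], [546.0, 69.0], [564.0, 69.0], [564.0, 100.0]]
```

Run:
```python
from m import *
c=cam('top');im=cv2.resize(c['image'],None,fx=4,fy=4,interpolation=cv2.INTER_CUBIC)
c['f']*=4;c['cx']=c['cx']*4+1.5;c['cy']=c['cy']*4+1.5
H,S,V=cv2.split(cv2.cvtColor(im,cv2.COLOR_BGR2HSV))
K=lambda n:cv2.getStructuringElement(cv2.MORPH_ELLIPSE,(n,n))
def show(n,m,z):
    r,b,k=rect(c,m,z);print(n,np.round(r[0],1),np.round(r[1],1),round(r[2],1),b.round(1).tolist());return r
R4=(345*4,412*4,184*4,244*4)
blk=roi(((V<62)).astype(np.uint8)*255,*R4); 
big=cv2.morphologyEx(blk,cv2.MORPH_CLOSE,K(9))
show('tray+tab',big,M+.012)
show('tray no tab',cv2.morphologyEx(cv2.morphologyEx(cv2.morphologyEx(blk,cv2.MORPH_CLOSE,K(141)),cv2.MORPH_OPEN,K(9)),cv2.MORPH_OPEN,cv2.getStructuringElement(cv2.MORPH_RECT,(75,75))),M+.012)
br=roi((V>100).astype(np.uint8)*255,350*4,390*4,196*4,240*4)
br=cv2.bitwise_and(br,roi((S<70).astype(np.uint8)*255,*R4))
br=cv2.morphologyEx(br,cv2.MORPH_CLOSE,K(11))
t=cv2.morphologyEx(br,cv2.MORPH_OPEN,K(55)); show('tile',t,M+.021)
# stop block: bright remainder
d=cv2.morphologyEx(cv2.subtract(br,cv2.dilate(t,K(5))),cv2.MORPH_OPEN,K(9)); show('block',d,M+.020)
for n,p,z in(('TL',(338,127),.015),('TR',(630,35),.015),('BR',(715,275),.015),('BL',(422,375),.015),('tabA',(668,103),.052),('tabB',(698,190),.052)):
    u=(p[0]/6+290,p[1]/6+180); q=((u[0]+.5)*4-.5,(u[1]+.5)*4-.5);print(n,(ray(c,q,M+z)[:2]*1000).round(1))
cv2.imwrite('pics/mask.png',np.hstack([big,t,d])[700:1000])
```

```text
tray+tab [ 528.  -300.9] [119.1 149.2] 19.0 [[447.3999938964844, -249.6999969482422], [496.1000061035156, -390.79998779296875], [608.5999755859375, -352.0], [560.0, -210.89999389648438]]
tray no tab [ 527.9 -300.9] [118.7 149.2] 18.9 [[447.5, -249.60000610351562], [496.0, -390.70001220703125], [608.2999877929688, -352.20001220703125], [559.7999877929688, -211.10000610351562]]
tile [ 517.  -270.2] [91.5 69.1] 19.5 [[462.29998779296875, -252.89999389648438], [485.3999938964844, -318.0], [571.7000122070312, -287.5], [548.5999755859375, -222.39999389648438]]
block [ 526.7 -309.7] [25.1 12. ] 18.4 [[512.9000244140625, -308.0], [516.7000122070312, -319.3999938964844], [540.5, -311.5], [536.7000122070312, -300.1000061035156]]
TL [ 557.9 -213.7]
TR [ 602.  -345.9]
BR [ 493.7 -383.5]
BL [ 447.  -251.9]
tabA [ 566.4 -355.3]
tabB [ 528.3 -368.2]
```

Emit:
{"name": "servo_tool", "arguments": {"plan": "0.03 -0.005 0.005 0; 0.06 -0.01 0.01 1; 0.1 -0.016 0.02 2; 0.14 -0.022 0.03 3; 0.18 -0.028 0.04 4.4; 0.22 -0.034 0.055 4.4; 0.255 -0.039 0.07 4.4; 0.29 -0.044 0.085 4.4; 0.32 -0.049 0.1 4.4; 0.345 -0.053 0.115 4.4; 0.361 -0.055 0.125 4.4; 0.361 -0.055 0.13 4.4", "grip": -0.08, "grip_force": 30}}

```text
t: 1.2
tool_pos: [0.5489, -0.3544, 0.1031]
orientation: [-3.095, -0.521, 0.002]
force: [-0.1, 0.1, -0.2]
opening: 0.0506
gripper_force: 0.0
```

```bash
cat >> h.py <<'E'
def delta(target_xy,yaw_deg):
    """tool-frame shift to target (m); yaw = wanted world angle of tool y axis"""
    s=status.read_state();m=R.from_rotvec(s['orientation']).as_matrix()
    d=np.array([*target_xy,s['tool_pos'][2]])-s['tool_pos']
    y=np.degrees(np.arctan2(m[1,1],m[0,1]))
    print('t',round(s['t'],2),'tcp',s['tool_pos'].round(4),'shift',(m.T@d).round(4),'turn',round(y-yaw_deg,2),'open',round(s['opening'],4),'F',s['force'].round(1),'gf',round(s['gripper_force'],1))
E
python3 -c "
from h import *
delta((.5471,-.3571),-71.1)"
```

```text
t 1.2 tcp [ 0.5489 -0.3544  0.1031] shift [-0.0025  0.0019 -0.    ] turn 0.2 open 0.0506 F [-0.1  0.1 -0.2] gf 0.0
```

Emit:
{"name": "servo_tool", "arguments": {"plan": "-0.0025 0.002 0.01 0.2; -0.0025 0.002 0.03 0.2; -0.0025 0.002 0.045 0.2; -0.0025 0.002 0.056 0.2; -0.0025 0.002 0.056 0.2; -0.0025 0.002 0.056 0.2"}}

```text
t: 1.7
tool_pos: [0.5444, -0.3605, 0.0488]
orientation: [-3.099, -0.509, 0.002]
force: [-0.2, -1.1, 0.3]
opening: 0.0503
gripper_force: 0.0
```

Emit:
{"name": "servo_tool", "arguments": {"plan": "0 0 0 0; 0 0 0 0; 0 0 0 0; 0 0 0 0; 0 0 0 0; 0 0 0 0; 0 0 0 0; 0 0 0 0", "grip": 1, "grip_force": 30}}

```text
t: 2.37
tool_pos: [0.5454, -0.3597, 0.0498]
orientation: [-3.099, -0.511, 0.0]
force: [-2.7, 4.8, 5.4]
opening: 0.0096
gripper_force: 30.0
```

```bash
python3 -c "
from h import *
delta((.4979,-.2345),-77.8)"
```

```text
t 2.37 tcp [ 0.5454 -0.3597  0.0498] shift [-0.0048 -0.1338  0.0002] turn 6.53 open 0.0096 F [-2.7  4.8  5.4] gf 30.0
```

```bash
python3 -c "
from h import *
delta((.5249,-.3595),-77.8)"
```

```text
t 2.37 tcp [ 0.5454 -0.3597  0.0498] shift [-0.0194 -0.0067  0.    ] turn 6.53 open 0.0096 F [-2.7  4.8  5.4] gf 30.0
```

Emit:
{"name": "servo_tool", "arguments": {"plan": "-0.001 0 0 0.3; -0.003 -0.001 0 1; -0.006 -0.002 0 2; -0.009 -0.003 0 3; -0.012 -0.004 0 4; -0.015 -0.005 0 5; -0.0175 -0.006 0 6; -0.019 -0.0067 0 6.5; -0.0194 -0.0067 0 6.5; -0.0194 -0.0067 0 6.5; -0.0194 -0.0067 0 6.5"}}

```text
t: 3.28
tool_pos: [0.5248, -0.3604, 0.0498]
orientation: [3.124, 0.334, -0.001]
force: [0.1, -0.4, 3.0]
opening: 0.0098
gripper_force: 30.0
```

```bash
cat > t.py <<'E'
from m import *
def tray(save=None):
    c=cam('top');im=cv2.resize(c['image'],None,fx=4,fy=4,interpolation=cv2.INTER_CUBIC)
    if save: cv2.imwrite(save,im[680:1120,1120:1720])
    c['f']*=4;c['cx']=c['cx']*4+1.5;c['cy']=c['cy']*4+1.5
    H,S,V=cv2.split(cv2.cvtColor(im,cv2.COLOR_BGR2HSV))
    return c,im,H,S,V
E
python3 -c "
from t import *
tray('pics/a1.png');delta((.4979,-.2345),-77.8)"
```

```text
t 3.33 tcp [ 0.5248 -0.3604  0.0498] shift [ 0.0003 -0.1287 -0.    ] turn 0.01 open 0.0096 F [ 0.  -0.4  2.8] gf 30.0
```

View pics/a1.png

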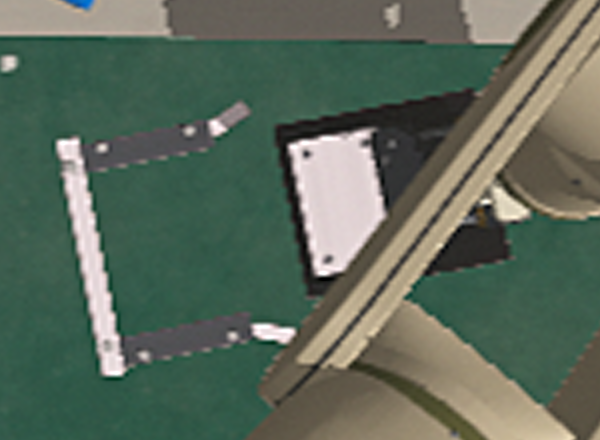

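The tray (front corner at crop (278,128)) is lined up with the mouth, and both lips and the fence are clear ahead. I'll slide it in.

Emit:
{"name": "servo_tool", "arguments": {"plan": "0 -0.002 0 0; 0 -0.006 0 0; 0 -0.012 0 0; 0 -0.02 0 0; 0 -0.028 0 0; 0 -0.036 0 0; 0 -0.044 0 0; 0 -0.052 0 0; 0 -0.058 0 0; 0 -0.063 0 0; 0 -0.066 0 0; 0 -0.067 0 0"}}

```text
t: 4.33
tool_pos: [0.5105, -0.294, 0.0498]
orientation: [3.123, 0.335, -0.001]
force: [-0.2, -5.7, 2.1]
opening: 0.0097
gripper_force: 30.0
```

Emit:
{"name": "servo_tool", "arguments": {"plan": "0 -0.002 0 0; 0 -0.006 0 0; 0 -0.012 0 0; 0 -0.019 0 0; 0 -0.026 0 0; 0 -0.033 0 0; 0 -0.04 0 0; 0 -0.046 0 0; 0 -0.051 0 0; 0 -0.054 0 0; 0 -0.055 0 0; 0 -0.055 0 0"}}

```text
t: 5.33
tool_pos: [0.4985, -0.2406, 0.0498]
orientation: [3.123, 0.335, -0.002]
force: [-2.9, -4.8, 5.6]
opening: 0.0096
gripper_force: 30.0
```

```bash
python3 -c "
from t import *
delta((.4979,-.2345),-77.8)"
```

```text
t 5.33 tcp [ 0.4985 -0.2406  0.0498] shift [ 0.0007 -0.0061 -0.    ] turn 0.04 open 0.0096 F [-2.9 -4.8  5.6] gf 30.0
```

Emit:
{"name": "servo_tool", "arguments": {"plan": "0 -0.001 0 0; 0 -0.002 0 0; 0 -0.003 0 0; 0 -0.004 0 0; 0 -0.004 0 0; 0 -0.004 0 0"}}

```text
t: 5.83
tool_pos: [0.4977, -0.2371, 0.0498]
orientation: [3.123, 0.335, -0.001]
force: [-2.0, -6.3, 3.7]
opening: 0.0097
gripper_force: 30.0
```

Emit:
{"name": "servo_tool", "arguments": {"plan": "0 -0.001 0 0; 0 -0.002 0 0; 0 -0.002 0 0; 0 -0.002 0 0"}}

```text
t: 6.17
tool_pos: [0.4973, -0.2352, 0.0498]
orientation: [3.123, 0.335, -0.001]
force: [-2.5, -5.8, 3.3]
opening: 0.01
gripper_force: 30.0
```

Emit:
{"name": "servo_tool", "arguments": {"plan": "0 -0.001 0 0; 0 -0.002 0 0; 0 -0.003 0 0; 0 -0.003 0 0; 0 -0.003 0 0"}}

```text
t: 6.58
tool_pos: [0.4966, -0.2323, 0.0497]
orientation: [3.123, 0.335, -0.002]
force: [-2.0, -7.3, 3.7]
opening: 0.0101
gripper_force: 30.0
```

Emit:
{"name": "servo_tool", "arguments": {"plan": "0 -0.001 0 0; 0 -0.002 0 0; 0 -0.002 0 0; 0 -0.002 0 0"}}

```text
t: 6.92
tool_pos: [0.4965, -0.2316, 0.0499]
orientation: [3.121, 0.334, -0.001]
force: [-2.0, -12.0, 0.8]
opening: 0.0097
gripper_force: 30.0
```

```bash
python3 -c "
from t import *
tray('pics/a2.png');delta((.4979,-.2345),-77.8)"
```

```text
t 6.97 tcp [ 0.4965 -0.2316  0.05  ] shift [0.0008 0.0031 0.    ] turn 0.01 open 0.0096 F [ -1.5 -11.6   1.1] gf 30.0
```

View pics/a2.png

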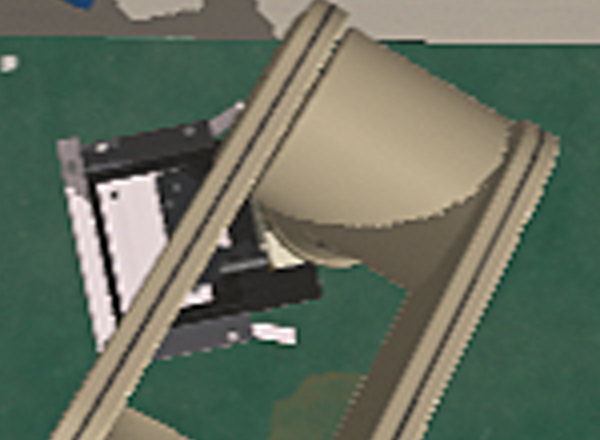

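Emit:
{"name": "servo_tool", "arguments": {"plan": "0 -0.001 0 0; 0 -0.002 0 0; 0 -0.002 0 0; 0 -0.002 0 0"}}

```text
t: 7.3
tool_pos: [0.4965, -0.2313, 0.0506]
orientation: [3.118, 0.333, 0.001]
force: [-0.4, -18.4, 1.2]
opening: 0.0096
gripper_force: 30.0
```

Emit:
{"name": "servo_tool", "arguments": {"plan": "0 0.002 0 0; 0 0.004 0 0; 0 0.004 0 0; 0 0.004 0 0"}}

```text
t: 7.63
tool_pos: [0.4965, -0.2317, 0.0498]
orientation: [-3.123, -0.334, 0.002]
force: [-3.9, -3.2, 6.4]
opening: 0.01
gripper_force: 30.0
```

Emit:
{"name": "servo_tool", "arguments": {"plan": "0 0 0 0; 0 0 0 0; 0 0 0 0; 0 0 0 0; 0 0 -0.01 0; 0 0 -0.03 0; 0 0 -0.06 0; 0 0 -0.09 0; 0 0 -0.12 0; 0 0 -0.15 0; 0 0 -0.15 0", "grip": -0.08}}

```text
t: 8.55
tool_pos: [0.5004, -0.2338, 0.208]
orientation: [3.117, 0.334, 0.014]
force: [0.5, -0.1, 0.5]
opening: 0.0506
gripper_force: 0.0
```

Run:
```python
from h import *
c=cam('scene');V=cv2.cvtColor(c['image'],cv2.COLOR_BGR2HSV)
c2=cam('top')
a=cv2.resize(c['image'][195:265,205:285],None,fx=6,fy=6,interpolation=cv2.INTER_CUBIC)
b=cv2.resize(c2['image'][200:285,300:360],None,fx=5,fy=5,interpolation=cv2.INTER_CUBIC)
o=np.zeros((425,790,3),np.uint8);o[:420,:480]=a;o[:425,485:785]=b
cv2.imwrite('pics/a3.png',o)
# predicted stand/spacer from stand rect centre (z=.02 rect of top)
th=np.radians(11.4);X=np.array([np.cos(th),np.sin(th)]);Y=np.array([-np.sin(th),np.cos(th)])
o=np.array([.5523,.1105])
for s in(25,-25):
    p=o+Y*s/1000; print(s,p.round(4),[ (proj(c,[*p,z]).round(1)).tolist() for z in(.02,.081)],[proj(c2,[*p,z]).round(1).tolist() for z in(.02,.081)])
delta(o-Y*.025,np.degrees(th)); delta(o-Y*.025,np.degrees(th)-180)
```

```text
25 [0.5474 0.135 ] [[233.5, 236.4], [232.0, 214.7]] [[216.7, 202.8], [212.2, 200.1]]
-25 [0.5572 0.086 ] [[250.3, 230.4], [249.1, 209.1]] [[235.1, 199.5], [231.5, 196.6]]
t 8.65 tcp [ 0.4983 -0.2327  0.2022] shift [ 0.125  -0.299  -0.0004] turn -89.19 open 0.0502 F [ 0.4  0.2 -0.2] gf 0.0
t 8.65 tcp [ 0.4983 -0.2327  0.2022] shift [ 0.125  -0.299  -0.0004] turn 90.81 open 0.0502 F [ 0.4  0.2 -0.2] gf 0.0
```

View pics/a3.png

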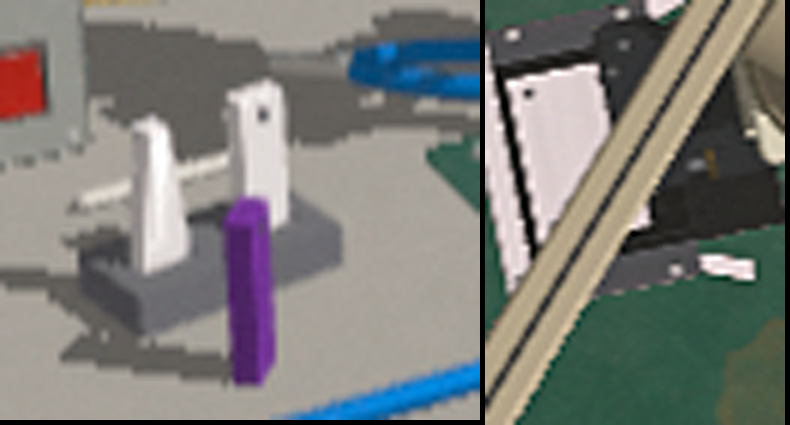

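The scene crop puts the spacer's top at full-image (248,210), 1 px from the predicted (249,209). Its hole side faces the camera and the wedge is to its left. The tray is seated against the fence. Before reaching, I'll check the clearance to the instrument box.

Run:
```python
from h import *
c=cam('top');c2=cam('scene')
for z in(.0,.05,.08,.1,.12):
    p=ray(c,(224,157),z); print(z,p.round(3),'scene',proj(c2,p).round(1))
print(status.read_state()['q'].round(3))
print('purple',ray(c,(218,230),.07).round(3))
```

```text
0.0 [0.677 0.124 0.   ] scene [221.5 221.3]
0.05 [0.667 0.115 0.05 ] scene [224.7 205.7]
0.08 [0.66  0.109 0.08 ] scene [226.7 196.1]
0.1 [0.656 0.105 0.1  ] scene [228.1 189.6]
0.12 [0.652 0.102 0.12 ] scene [229.5 183. ]
[-0.53   0.012  1.68   0.     1.451  0.827]
purple [0.472 0.119 0.07 ]
```

Emit:
{"name": "servo_tool", "arguments": {"plan": "0.005 -0.015 0 -5; 0.015 -0.035 0 -12; 0.025 -0.06 0 -19; 0.037 -0.09 0 -26; 0.05 -0.12 0 -33; 0.062 -0.15 0 -40; 0.075 -0.18 0 -47; 0.088 -0.21 0 -54; 0.1 -0.24 0 -61; 0.11 -0.265 0 -68; 0.12 -0.285 0 -75; 0.125 -0.295 0 -82"}}

```text
t: 9.75
tool_pos: [0.556, 0.0853, 0.1976]
orientation: [-2.127, -2.308, 0.003]
force: [0.1, -0.8, 0.1]
opening: 0.0502
gripper_force: 0.0
```

Emit:
{"name": "servo_tool", "arguments": {"plan": "0 0 0 -5; 0 0 0 -7; 0 0 0 -7.2; 0 0 0 -7.2; 0 0 0 -7.2"}}

```text
t: 10.17
tool_pos: [0.5565, 0.0824, 0.1986]
orientation: [-1.991, -2.428, 0.002]
force: [-0.5, -0.6, 0.4]
opening: 0.0504
gripper_force: 0.0
```

Run:
```python
from h import *
delta((.5572,.086),11.4)
c=cam('scene');i=c['image'][160:260,190:300];cv2.imwrite('pics/a4.png',cv2.resize(i,None,fx=6,fy=6,interpolation=cv2.INTER_CUBIC)[:600,:660])
```

```text
t 10.17 tcp [0.5565 0.0824 0.1986] shift [ 0.0034  0.0014 -0.    ] turn -0.09 open 0.0504 F [-0.5 -0.6  0.4] gf 0.0
```

View pics/a4.png

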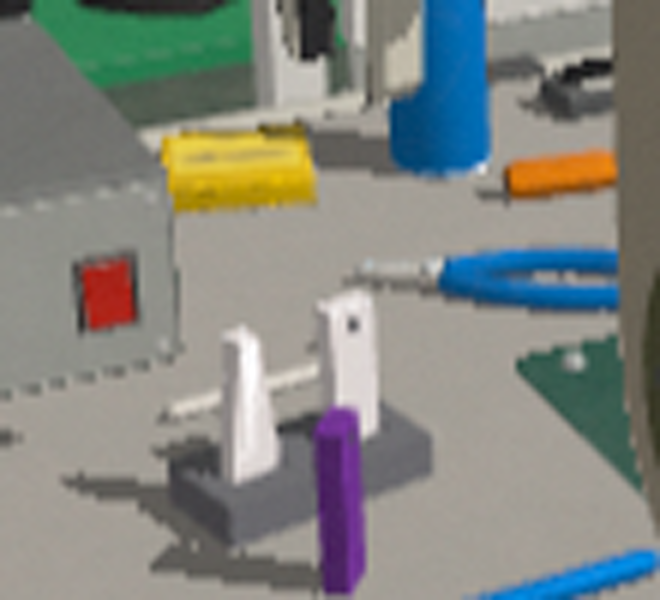

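The path down is clear: the open jaws are above the spacer, whose top is at crop (345,300), and the box is behind. I'll descend and grip.

Emit:
{"name": "servo_tool", "arguments": {"plan": "0.0034 0.0014 0.01 0; 0.0034 0.0014 0.03 0; 0.0034 0.0014 0.055 0; 0.0034 0.0014 0.08 0; 0.0034 0.0014 0.1 0; 0.0034 0.0014 0.117 0; 0.0034 0.0014 0.128 0; 0.0034 0.0014 0.134 0; 0.0034 0.0014 0.134 0; 0.0034 0.0014 0.134 0"}}

```text
t: 11.05
tool_pos: [0.558, 0.0862, 0.066]
orientation: [1.99, 2.431, 0.0]
force: [-0.2, 0.1, 0.6]
opening: 0.0502
gripper_force: 0.0
```

Emit:
{"name": "servo_tool", "arguments": {"plan": "0 0 0 0; 0 0 0 0; 0 0 0 0; 0 0 0 0; 0 0 0 0; 0 0 0 0; 0 0 0 0; 0 0 0 0", "grip": 1, "grip_force": 35}}

```text
t: 11.72
tool_pos: [0.5578, 0.0861, 0.0658]
orientation: [1.99, 2.431, 0.0]
force: [0.2, 0.1, 1.4]
opening: 0.0119
gripper_force: 35.0
```

Emit:
{"name": "servo_tool", "arguments": {"plan": "0 0 -0.005 0; 0 0 -0.015 0; 0 0 -0.03 0; 0 0 -0.05 0; 0 0 -0.07 0; 0 0 -0.09 0; 0 0 -0.11 0; 0 0 -0.12 0; 0 0 -0.12 0; 0 0 -0.12 0"}}

```text
t: 12.55
tool_pos: [0.558, 0.0862, 0.1861]
orientation: [1.989, 2.431, 0.001]
force: [-0.7, -0.5, -0.2]
opening: 0.0119
gripper_force: 35.0
```

Run:
```python
from t import *
c,im,H,S,V=tray()
a=cv2.resize(im[800:1070,1170:1460],None,fx=2,fy=2,interpolation=cv2.INTER_CUBIC)
b=cam('scene');bb=cv2.resize(b['image'][130:230,205:265],None,fx=3.5,fy=3.5,interpolation=cv2.INTER_CUBIC)
o=np.zeros((540,795,3),np.uint8);o[:540,:580]=a;o[:350,584:794]=bb;cv2.imwrite('pics/a5.png',o)
K=lambda n:cv2.getStructuringElement(cv2.MORPH_ELLIPSE,(n,n))
O=np.array([478.7,-149.2]);th=np.radians(12.2);X=np.array([-np.sin(th),np.cos(th)]);Y=np.array([-X[1],X[0]])
br=roi(((V>100)&(S<70)).astype(np.uint8)*255,309*4,350*4,204*4,256*4)
# vertices of bright regions in the tray frame
cs,_=cv2.findContours(br,cv2.RETR_EXTERNAL,cv2.CHAIN_APPROX_SIMPLE)
for k in cs:
    if cv2.contourArea(k)<300: continue
    e=cv2.approxPolyDP(k,6,True).reshape(-1,2)
    w=np.array([ray(c,p,M+.021)[:2]*1000-O for p in e]);print(cv2.contourArea(k),np.c_[w@X,w@Y].round(1).tolist())
```

```text
459.0 [[-41.0, 64.2], [-44.2, 75.0], [-57.3, 80.3], [-59.6, 69.3]]
12496.5 [[-18.9, -47.0], [27.4, -48.0], [41.8, 24.0], [39.6, 43.3], [-19.5, 43.0], [-19.4, 13.9], [-37.8, 14.2], [-38.6, -9.5], [-19.2, -8.6]]
```

View pics/a5.png

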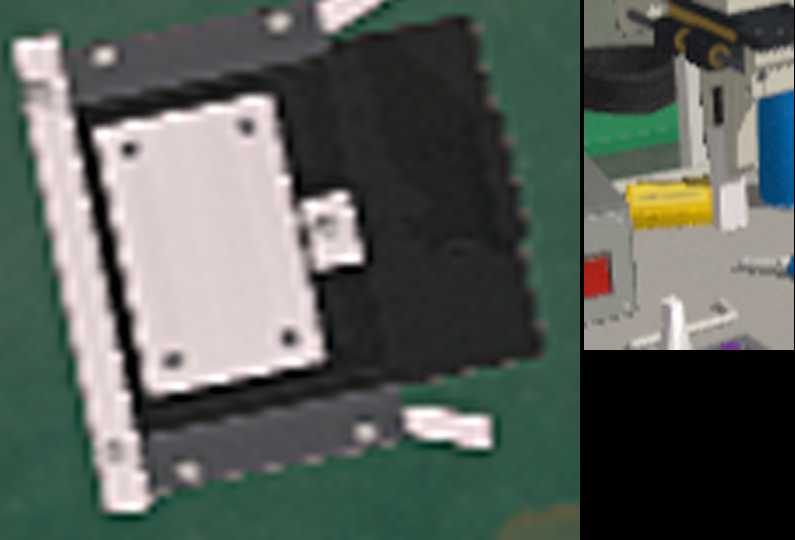

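The spacer hangs upright in the jaws with only the wedge left on the stand, and the tray is home. The tile's rear edge is at x≈-18 and the block spans y -9 to 14, so I'll use the negative-y side.

```bash
python3 -c "
from h import *
delta((.508,-.171),-77.8)"
```

```text
t 12.65 tcp [0.5569 0.0861 0.1841] shift [-2.423e-01 -9.870e-02  2.000e-04] turn 89.2 open 0.0116 F [-0.   0.2 -1.5] gf 35.0
```

Emit:
{"name": "servo_tool", "arguments": {"plan": "-0.008 -0.003 0 3; -0.022 -0.009 0 10; -0.04 -0.016 0 17; -0.06 -0.025 0 24; -0.085 -0.035 0 31; -0.11 -0.045 0 38; -0.135 -0.055 0 45; -0.16 -0.065 0 52; -0.185 -0.075 0 59; -0.205 -0.084 0 66; -0.225 -0.092 0 73; -0.237 -0.097 0 80"}}

```text
t: 13.65
tool_pos: [0.508, -0.167, 0.1837]
orientation: [-3.088, -0.572, 0.005]
force: [-0.3, 0.5, -0.3]
opening: 0.0117
gripper_force: 35.0
```

Emit:
{"name": "servo_tool", "arguments": {"plan": "0 0 0 5; 0 0 0 9; 0 0 0 9.2; 0 0 0 9.2; 0 0 0 9.2; 0 0 0 9.2"}}

```text
t: 14.15
tool_pos: [0.5093, -0.165, 0.1851]
orientation: [-3.123, -0.337, 0.001]
force: [-0.5, 1.0, 0.3]
opening: 0.0117
gripper_force: 35.0
```

```bash
python3 -c "
from h import *
delta((.508,-.171),-77.8)"
```

```text
t 14.15 tcp [ 0.5093 -0.165   0.1851] shift [-0.0026  0.0056 -0.    ] turn 0.13 open 0.0117 F [-0.5  1.   0.3] gf 35.0
```

Emit:
{"name": "servo_tool", "arguments": {"plan": "-0.0026 0.0056 0.01 0; -0.0026 0.0056 0.03 0; -0.0026 0.0056 0.05 0; -0.0026 0.0056 0.07 0; -0.0026 0.0056 0.083 0; -0.0026 0.0056 0.091 0; -0.0026 0.0056 0.093 0; -0.0026 0.0056 0.093 0; -0.0026 0.0056 0.093 0"}}

```text
t: 14.9
tool_pos: [0.5088, -0.1717, 0.0936]
orientation: [3.123, 0.334, 0.002]
force: [0.2, -1.0, -0.1]
opening: 0.0122
gripper_force: 35.0
```

Run:
```python
from h import *
delta((.508,-.171),-77.8)
c=cam('scene');t=cam('top')
p=(.508,-.171,.03);print(proj(c,p),proj(t,p))
u,v=proj(t,p).astype(int);u2,v2=proj(c,p).astype(int)
f=lambda i,k:cv2.resize(i,None,fx=k,fy=k,interpolation=cv2.INTER_CUBIC)
a=f(t['image'][v-30:v+30,u-40:u+40],5);b=f(c['image'][v2-40:v2+20,u2-40:u2+40],5)
cv2.imwrite('pics/a6.png',np.hstack([a,b]))
```

```text
t 14.9 tcp [ 0.5088 -0.1717  0.0936] shift [-0.0007 -0.0009 -0.    ] turn 0.02 open 0.0122 F [ 0.2 -1.  -0.1] gf 35.0
[345.41901437 213.87048122] [330.61532886 218.94069351]
```

View pics/a6.png

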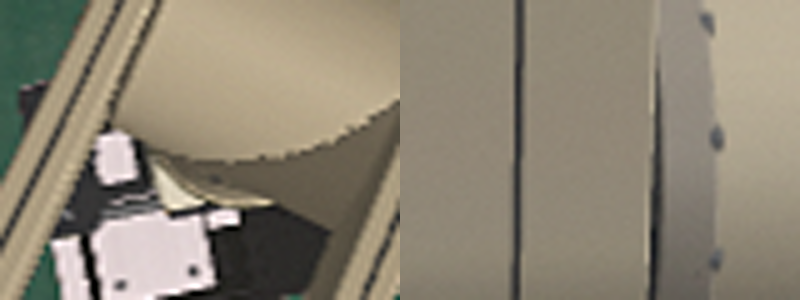

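The arm hides the jaws in both views; only part of the tile and the stop block show. I'll lower by force feedback instead.

Emit:
{"name": "servo_tool", "arguments": {"plan": "-0.0007 -0.001 0.003 0; -0.0007 -0.001 0.006 0; -0.0007 -0.001 0.009 0; -0.0007 -0.001 0.012 0; -0.0007 -0.001 0.014 0; -0.0007 -0.001 0.014 0"}}

```text
t: 15.5
tool_pos: [0.5068, -0.1703, 0.0778]
orientation: [-3.123, -0.334, 0.002]
force: [-1.2, 0.6, -0.8]
opening: 0.012
gripper_force: 35.0
```

Emit:
{"name": "servo_tool", "arguments": {"plan": "0 0 0.002 0; 0 0 0.004 0; 0 0 0.006 0; 0 0 0.008 0; 0 0 0.008 0; 0 0 0.008 0; 0 0 0.008 0"}}

```text
t: 16.08
tool_pos: [0.5073, -0.1706, 0.0707]
orientation: [-3.124, -0.334, -0.0]
force: [-0.5, 0.9, -1.0]
opening: 0.0117
gripper_force: 35.0
```

```bash
python3 -c "
from h import *
delta((.508,-.171),-77.8)"
```

```text
t 16.08 tcp [ 0.5073 -0.1706  0.0707] shift [0.0006 0.0006 0.    ] turn 0.01 open 0.0117 F [-0.5  0.9 -1. ] gf 35.0
```

Emit:
{"name": "servo_tool", "arguments": {"plan": "0 -0.001 0 0; 0 -0.002 0 0; 0 -0.003 0 0; 0 -0.004 0 0; 0 -0.005 0 0; 0 -0.006 0 0; 0 -0.006 0 0; 0 -0.006 0 0"}}

```text
t: 16.75
tool_pos: [0.506, -0.1646, 0.0707]
orientation: [-3.124, -0.334, -0.0]
force: [1.1, -0.5, -0.2]
opening: 0.0117
gripper_force: 35.0
```

Emit:
{"name": "servo_tool", "arguments": {"plan": "0 -0.001 0 0; 0 -0.002 0 0; 0 -0.003 0 0; 0 -0.003 0 0; 0 -0.003 0 0; 0 -0.003 0 0"}}

```text
t: 17.25
tool_pos: [0.5054, -0.1617, 0.0706]
orientation: [-3.124, -0.334, 0.0]
force: [0.0, -0.8, -0.5]
opening: 0.0117
gripper_force: 35.0
```

Emit:
{"name": "servo_tool", "arguments": {"plan": "0 -0.001 0 0; 0 -0.002 0 0; 0 -0.002 0 0; 0 -0.002 0 0; 0 -0.002 0 0"}}

```text
t: 17.67
tool_pos: [0.5048, -0.1609, 0.0707]
orientation: [3.122, 0.334, -0.001]
force: [-1.0, -5.9, -1.5]
opening: 0.012
gripper_force: 35.0
```

Emit:
{"name": "servo_tool", "arguments": {"plan": "0 -0.001 0 0; 0 -0.002 0 0; 0 -0.002 0 0; 0 -0.002 0 0; 0 -0.002 0 0"}}

```text
t: 18.08
tool_pos: [0.5043, -0.1603, 0.0709]
orientation: [3.12, 0.333, -0.001]
force: [-2.8, -11.4, -1.7]
opening: 0.012
gripper_force: 35.0
```

Run:
```python
from t import *
c,im,H,S,V=tray()
O=np.array([478.7,-149.2]);th=np.radians(12.2);X=np.array([-np.sin(th),np.cos(th)]);Y=np.array([-X[1],X[0]])
# brightness profile along tray x at several y (tile top plane)
for y in(-40,-32,30,35,40):
    v=[]
    for x in range(-26,64,3):
        w=(O+X*x+Y*y)/1000;p=proj(c,[*w,M+.021]).round().astype(int);v.append(int(V[p[1],p[0]]))
    print(y,v)
delta((.5043,-.1603),-77.8)
```

```text
-40 [178, 178, 176, 175, 173, 172, 173, 169, 168, 166, 164, 163, 159, 157, 155, 152, 147, 140, 127, 129, 185, 228, 248, 212, 144, 150, 162, 184, 178, 163]
-32 [173, 173, 171, 170, 169, 168, 165, 163, 161, 157, 155, 154, 147, 147, 146, 141, 100, 148, 241, 244, 224, 206, 237, 225, 83, 37, 63, 149, 179, 191]
30 [46, 45, 44, 41, 132, 227, 240, 250, 236, 229, 225, 225, 225, 225, 226, 227, 226, 226, 226, 226, 231, 229, 234, 205, 156, 222, 233, 227, 247, 156]
35 [46, 45, 42, 10, 212, 247, 180, 63, 123, 226, 230, 226, 227, 226, 225, 226, 225, 224, 228, 219, 128, 140, 206, 240, 169, 181, 237, 227, 240, 187]
40 [38, 39, 37, 39, 155, 237, 241, 239, 240, 232, 229, 229, 227, 226, 227, 230, 229, 228, 229, 230, 180, 198, 240, 209, 98, 199, 231, 230, 232, 135]
t 18.13 tcp [ 0.5043 -0.1603  0.0709] shift [0. 0. 0.] turn -0.0 open 0.0115 F [ -1.  -10.6  -1.1] gf 35.0
```

```bash
cat > prof.py <<'E'
from t import *
def run():
    c=cam('top');g=c['image'].max(2).astype(np.float32)
    O=np.array([478.7,-149.2]);th=np.radians(12.2);X=np.array([-np.sin(th),np.cos(th)]);Y=np.array([-X[1],X[0]])
    xs=np.arange(-24,64,.5)
    for y in(-44,-40,-36,-32,-28,-10,0,10,20,25,28,30,33,36,39,41):
        P=np.array([proj(c,[*((O+X*x+Y*y)/1000),M+.021]) for x in xs]).astype(np.float32)
        v=cv2.remap(g,P[:,:1],P[:,1:],cv2.INTER_LINEAR).ravel()
        r=np.where((v[:-1]<130)&(v[1:]>=130))[0];r=r[(xs[r]<0)]
        k=np.where((xs>38)&(xs<54))[0];m=k[v[k].argmin()]
        lo=k[0]+np.where(v[k]<165)[0]
        print(y,'rear',xs[r],'dip at',xs[m],round(float(v[m])),'<165:',(xs[lo[0]],xs[lo[-1]]) if len(lo) else None)
if __name__=='__main__': run()
E
python3 prof.py
```

```text
-44 rear [] dip at 38.5 151 <165: (np.float64(38.5), np.float64(49.5))
-40 rear [] dip at 47.0 125 <165: (np.float64(45.5), np.float64(52.5))
-36 rear [] dip at 48.0 39 <165: (np.float64(38.5), np.float64(53.0))
-32 rear [] dip at 48.5 42 <165: (np.float64(44.5), np.float64(53.5))
-28 rear [] dip at 49.5 43 <165: (np.float64(45.0), np.float64(53.5))
-10 rear [] dip at 45.0 50 <165: (np.float64(38.5), np.float64(53.5))
0 rear [-13.] dip at 50.0 48 <165: (np.float64(38.5), np.float64(53.5))
10 rear [-14.5] dip at 48.5 180 <165: None
20 rear [-14.5] dip at 45.5 148 <165: (np.float64(45.0), np.float64(47.0))
25 rear [-14.5] dip at 46.5 148 <165: (np.float64(46.0), np.float64(47.5))
28 rear [-14.5] dip at 45.5 173 <165: None
30 rear [-14.5] dip at 45.0 162 <165: (np.float64(44.5), np.float64(45.0))
33 rear [-15.   -3.5] dip at 45.5 158 <165: (np.float64(45.0), np.float64(46.5))
36 rear [-15.   -2.5] dip at 38.5 167 <165: None
39 rear [-15.] dip at 46.5 103 <165: (np.float64(45.0), np.float64(48.5))
41 rear [-15.] dip at 46.5 145 <165: (np.float64(44.5), np.float64(47.5))
```

Run:
```python
from t import *
c=cam('top');g=c['image'].max(2).astype(np.float32)
O=np.array([478.7,-149.2]);th=np.radians(12.2);X=np.array([-np.sin(th),np.cos(th)]);Y=np.array([-X[1],X[0]])
def edges(z,xr,ys,rise):
    out=[]
    xs=np.arange(*xr,.25)
    for y in ys:
        P=np.array([proj(c,[*((O+X*x+Y*y)/1000),M+z]) for x in xs]).astype(np.float32)
        v=cv2.remap(g,P[:,:1],P[:,1:],cv2.INTER_LINEAR).ravel()
        if not rise:v=v[::-1]
        k=np.where((v[:-1]<135)&(v[1:]>=135))[0]
        if len(k): out.append((y,(xs if rise else xs[::-1])[k[0]]))
    a=np.array(out)
    for _ in range(3):
        p=np.polyfit(a[:,0],a[:,1],1);r=a[:,1]-np.polyval(p,a[:,0]);a=a[abs(r)<max(2*r.std(),.2)]
    print(len(a),'slope',p[0].round(4),'at0',p[1].round(2),'std',r.std().round(2),a[:,0].min(),a[:,0].max())
edges(.021,(-24,-6),np.arange(16,43,.5),True)
edges(.034,(50,75),np.arange(-40,75,1.),False)
edges(.034,(50,75),np.arange(15,75,1.),False)
s=status.read_state();print(s['force'].round(1),s['t'],s['tool_pos'].round(4))
```

```text
48 slope -0.039 at0 -13.35 std 0.25 16.0 42.5
68 slope -0.0021 at0 62.08 std 0.37 7.0 74.0
60 slope -0.003 at0 62.13 std 0.37 15.0 74.0
[ -2.1 -11.8  -1.3] 18.2333 [ 0.5043 -0.1603  0.0709]
```

The tile is about 0.036 rad skew, with its +y side lagging, and there is some sideways load. I'll ease off, turn the spacer a little and press again.

Emit:
{"name": "servo_tool", "arguments": {"plan": "0 0.002 0 0; 0 0.004 0 0; -0.001 0.004 0 1; -0.0015 0.004 0 2; -0.0015 0.004 0 2; -0.0015 0.003 0 2; -0.0015 0.002 0 2; -0.0015 0.001 0 2; -0.0015 0 0 2; -0.0015 0 0 2; -0.0015 0 0 2"}}

```text
t: 19.15
tool_pos: [0.5029, -0.1604, 0.0709]
orientation: [3.125, 0.28, -0.001]
force: [-2.0, -11.2, -2.0]
opening: 0.0116
gripper_force: 35.0
```

```bash
cat > sl.py <<'E'
from t import *
c=cam('top');g=c['image'].max(2).astype(np.float32)
O=np.array([478.7,-149.2]);th=np.radians(12.2);X=np.array([-np.sin(th),np.cos(th)]);Y=np.array([-X[1],X[0]])
def edges(n,z,xr,ys,rise):
    out=[]
    xs=np.arange(*xr,.25)
    for y in ys:
        P=np.array([proj(c,[*((O+X*x+Y*y)/1000),M+z]) for x in xs]).astype(np.float32)
        v=cv2.remap(g,P[:,:1],P[:,1:],cv2.INTER_LINEAR).ravel()
        if not rise:v=v[::-1]
        k=np.where((v[:-1]<135)&(v[1:]>=135))[0]
        if len(k): out.append((y,(xs if rise else xs[::-1])[k[0]]))
    a=np.array(out)
    for _ in range(3):
        p=np.polyfit(a[:,0],a[:,1],1);r=a[:,1]-np.polyval(p,a[:,0]);a=a[abs(r)<max(2*r.std(),.2)]
    print(n,len(a),'slope',p[0].round(4),'at0',p[1].round(2),'at30',np.polyval(p,30).round(2),'std',r.std().round(2))
edges('rear',.021,(-24,-6),np.arange(16,43,.5),True)
edges('fence',.034,(50,75),np.arange(15,75,1.),False)
# tile +y side edge: profile along y at several x
o=[]
for x in np.arange(-8,40,1.):
    ys=np.arange(35,56,.25);P=np.array([proj(c,[*((O+X*x+Y*y)/1000),M+.021]) for y in ys]).astype(np.float32)
    v=cv2.remap(g,P[:,:1],P[:,1:],cv2.INTER_LINEAR).ravel();k=np.where((v[:-1]>=135)&(v[1:]<135))[0]
    if len(k):o.append((x,ys[k[0]]))
a=np.array(o)
for _ in range(3):
    p=np.polyfit(*a.T,1);r=a[:,1]-np.polyval(p,a[:,0]);a=a[abs(r)<max(2*r.std(),.2)]
print('side slope dy/dx',p.round(4),len(a),r.std().round(2))
s=status.read_state();f=s['force'][:2];print('t',s['t'],'F along X,Y',(f@X).round(1),(f@Y).round(1),s['tool_pos'].round(4))
d=s['tool_pos'][:2]*1000-O;print('spacer xy',(d@X).round(1),(d@Y).round(1))
E
python3 sl.py
```

```text
rear 54 slope -0.018 at0 -13.05 at30 -13.59 std 0.42
fence 60 slope -0.0035 at0 62.17 at30 62.06 std 0.39
side slope dy/dx [4.10000e-03 4.59346e+01] 44 0.32
t 19.2 F along X,Y -10.6 4.4 [ 0.5029 -0.1604  0.071 ]
spacer xy -16.0 -21.3
```

Emit:
{"name": "servo_tool", "arguments": {"plan": "0 0 0 0.5; 0 0 0 0.5; 0 0 0 0.5; 0 0 0 0.5; 0 0 0 0.5; 0 0 0 0.5"}}

```text
t: 19.7
tool_pos: [0.5029, -0.1604, 0.0709]
orientation: [3.126, 0.266, -0.001]
force: [-1.8, -10.7, -2.1]
opening: 0.0118
gripper_force: 35.0
```

```bash
python3 sl.py
```

```text
rear 54 slope -0.0182 at0 -13.04 at30 -13.59 std 0.43
fence 60 slope -0.0031 at0 62.13 at30 62.04 std 0.39
side slope dy/dx [5.40000e-03 4.59396e+01] 44 0.34
t 19.75 F along X,Y -10.6 4.4 [ 0.5029 -0.1604  0.0709]
spacer xy -16.1 -21.3
```

```bash
python3 -c "
from plant import robot
print(robot.close_job())"
```

```text
the job is handed in; nothing more can be done
None
```

The job is handed in, but no verdict came back: the tray is home, and the gripped spacer was pressing the tile against the fence at about 11 N, with the tile's skew measured at no more than about 0.015 rad.

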